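# Close up the spice rack's sliding stops

### The arm

A 6-joint arm with a two-finger parallel gripper is mounted at the origin on a cart in front of the work surface, level with it; the furniture and walls round the work are solid. World frame = base frame: x ahead of the robot, y to its left, z up, the work surface at z = 0. Lengths are in mm, angles in degrees, forces in N, time in s.
With the tool pointing down it reaches from about 300 to 850 mm from the base axis. Payload 4.2 kg.
Tool frame: the origin (TCP) lies midway between the tips of the shut fingers; the grasp point (between the pads) lies 19 mm behind it; x points along the fingers, y is the direction in which the jaws open and shut, and the axes are right-handed (so a half turn about x gives the same grasp; the last joint's range is limited). The gripper opens to 91 mm and grips with 3 to 60 N. Pads are 32 mm wide; open, the fingers measure 118 mm over their backs; the gripper's body (76 mm by 178 mm) begins 60 mm behind the grasp point.
Start: joints at [-69.557, 18.312, 89.639, -0, 72.044, -1.146], TCP at [211.574, -534.677, 213.976] pointing down, gripper open.
Joint ranges: [-177.97, 177.97], [-48.28, 115.42], [12.27, 149.76], [-77.06, 257.06], [2.81, 150.46], [-146.56, 146.56]. Speed limits (degrees/s): [147.25, 147.25, 180, 180, 180, 180].

### API

Orientations are given as a 3x3 rotation matrix whose columns are the frame's x, y, z axes.
In Python, from station import bot, fingers, ik, capture, job, spotter, telemetry gives the robot as it stands. Calls block until the motion is done:
- bot.movep(position, orientation): joint-space move of the TCP to a pose.
- bot.move_l(position, rotation=None, speed=150, stop_force=None): straight line of the TCP; rotation=None keeps the orientation; speed is the mean speed in mm/s. With stop_force (N) it stops when the force on the tool has changed by that much, and returns True; else False.
- bot.movej(angles): joint-space move.
- fingers.grip(opening, strength=None): finger opening in mm; strength is the grip in N (None keeps the last); returns when the fingers have stopped.
- bot.pause(seconds).
- ik(position, orientation): joint angles nearest the present ones, or None.
- capture(name): name is "scene" or "top"; returns a dict with "color" (384x512x3 uint8, red, green, blue), "fx", "fy", "cx", "cy" (pixels), "R" (3x3) and "t" (3): a world point X has camera coordinates R X + t. Camera axes: x right, y down, z forward; pixel columns grow to the right and rows downward; lengths in mm; the calibration is good to about 2 mm. A picture is of the moment at which its call begins. There is no depth.
A pose or a line that the arm cannot do raises bot.MotionError and nothing moves.
- job.sign_off(): hands the job in, once; it reports no verdict.
Trained networks look in a picture, given as the dict that the camera call returned (one of the last four; its "shot" number tells which), for a name from the list of things; names that differ only in an ending like _2 or _b are one class to them, and where a whole thing is asked for, a point or a joint stands for the part that bears it (a point fixed in the world has none). Each returns a list of dicts, best first, with "score" (0 to 1); they miss things now and then, are a little off and sometimes report something else, mostly with a low value. They report only what shows in the picture. A call takes as long as a camera call. They do not tell look-alikes from the thing itself.
- spotter.spot_in(query, picture): "centre" ([row, column] as shares, 0 to 1, of the picture: columns of its width, rows of its height, amid what is visible of it).
Readings, each from a call of its own:
- telemetry.current_t(): time.
- telemetry.current_joint_pos(): joint angles.
- telemetry.current_dq(): joint speeds.
- telemetry.current_joint_efforts(): joint torques, N m.
- telemetry.current_eef_pos(): TCP position.
- telemetry.current_tcp_rot(): TCP orientation.
- telemetry.current_force(): force on the tool from outside, world axes, zero at the start.
- telemetry.current_moment(): the same for the moment, N m.
- telemetry.current_grip_width(): finger opening in mm.
Only numpy, scipy, OpenCV 4.12 (cv2) and the standard library are available. Lean on these libraries where they do the work, as an engineer would, in place of code of your own. Each camera call takes 0.05 s, during which the arm holds its last target.

### The job

Close up the spice rack: with the fingertips, push each of its two upright wooden end stops inward along the rail, towards the jars, until it drops into its catch, and leave both seated there. Do not force a stop over and past its catch, do not lift the stops, and leave the jars standing where they are.

Things in the scene. Friction and masses are not known exactly. Their poses are not given: they have to be found in the camera images.
- rack: Fixed spice rack: a low wooden board 540 mm long (its y), 88 deep (its x), 18 thick, with an aluminium rail along the front edge (parallel to rack y, at rack x = -42 mm, top 22 mm above the worktop) and a thin steel bar 55 mm high along the back (rack x = 60 mm). Origin: on the worktop, midway along; rack x points to the back, away from the robot.
- stop_left_top (a point): Top centre of the left (+y) stop: an upright light-wood plate across the rack, 98 mm deep (rack x), 10 thick (rack y), 26 to 126 mm above the worktop (top 126), in a grey carriage 30 mm long on the front rail. Slides along the rail only (inward = rack -y), friction about 1.2 N, stays where left. Outer face, to be pushed, is 5 mm from this point. Could be lifted 30 mm out (not wanted).
- stop_left_foot (a point): Foot of the left stop: point on the rail top (22 mm above the worktop) at the middle of the plate's thickness, where the spring ball under the carriage rides. It is 44 mm nearer the front than the top centre and 104 mm below it.
- catch_left_seat (a point): Seat of the left catch, a fixed steel clip on the rail; its foot in front of the rail has a dark mark, as has the carriage's front: in line when seated (stop_left_foot at this point). Pushed inward, the ball climbs a low rib 11 to 6 mm before the seat (about 7 N), the force dips as it drops in (about 1 mm play), then a tall rib blocks it; over 20 N would force it past.
- stop_right_top (a point): Top centre of the right (-y) stop: an upright light-wood plate across the rack, 98 mm deep (rack x), 10 thick (rack y), 26 to 126 mm above the worktop (top 126), in a grey carriage 30 mm long on the front rail. Slides along the rail only (inward = rack +y), friction about 1.2 N, stays where left. Outer face, to be pushed, is 5 mm from this point. Could be lifted 30 mm out (not wanted).
- stop_right_foot (a point): Foot of the right stop: point on the rail top (22 mm above the worktop) at the middle of the plate's thickness, where the spring ball under the carriage rides. It is 44 mm nearer the front than the top centre and 104 mm below it.
- catch_right_seat (a point): Seat of the right catch, a fixed steel clip on the rail; its foot in front of the rail has a dark mark, as has the carriage's front: in line when seated (stop_right_foot at this point). Pushed inward, the ball climbs a low rib 11 to 6 mm before the seat (about 7 N), the force dips as it drops in (about 1 mm play), then a tall rib blocks it; over 20 N would force it past.
- jar_1: The left one of three loose spice jars standing on the rack's board, 41 mm diameter, 105 mm tall, dark cap (its top is about 123 mm above the worktop). Origin: centre of its underside, z up.
- jar_2: The middle one of three loose spice jars standing on the rack's board, 41 mm diameter, 105 mm tall, dark cap (its top is about 123 mm above the worktop). Origin: centre of its underside, z up.
- jar_3: The right one of three loose spice jars standing on the rack's board, 41 mm diameter, 105 mm tall, dark cap (its top is about 123 mm above the worktop). Origin: centre of its underside, z up.
- slide_left (a joint): Travel of the left stop along the rail, in m: 0 with the stop 225 mm from the middle of the rack, growing as it goes inward, 0.15 at most.
- slide_right (a joint): Travel of the right stop along the rail, in m: 0 with the stop 225 mm from the middle of the rack, growing as it goes inward, 0.15 at most.
Not all that is in view belongs to the job. What is shaped like the jar_1 but pink is not meant.

How it is judged:
By the outcome, as a careful person would: the job done as asked, in the order asked, and still so for the second after the job is handed in, with the robot touching nothing.
It also fails if it takes over 54 s, if anything falls off the work surface, if the arm or the gripper's body presses on something with over 40 N, if the wrist force passes 120 N, or if a joint passes its speed limit or range.

## Working session

There is one attempt and no reset: what is moved stays moved. The work goes in short steps, each a Python script; the robot and the scene stay as the last script left them, time stands still between calls to the robot, and variables do not carry over. Pictures are saved under pics/ and viewed, and the job is handed in when it is done.

```bash
ls; mkdir -p pics; python3 - <<'E'
from station import *
import cv2
for n in ("scene","top"):
    p=capture(n); cv2.imwrite(f"pics/{n}0.png",p["color"][:,:,::-1])
    print(n,p["fx"],p["fy"],p["cx"],p["cy"],p["R"],p["t"])
    for q in ("rack","stop_left_top","stop_left_foot","catch_left_seat","jar_1"):
        print(q,[(round(d["score"],2),round(d["centre"][1]*512,1),round(d["centre"][0]*384,1)) for d in spotter.spot_in(q,p)])
print(telemetry.current_t())
E
```

```text
pics
scene 498.57657716682644 498.57657716682644 258.22373628601275 189.76907898675523 [[ 0.43430892 -0.9005458  -0.01982484]
 [-0.68338121 -0.31507835 -0.658571  ]
 [ 0.58682697  0.29957118 -0.75225741]] [-172.22097481  390.31484443  936.53959506]
rack [(0.74, 303.4, 222.5)]
stop_left_top [(0.76, 162.6, 163.1), (0.37, 282.8, 210.6)]
stop_left_foot [(0.81, 161.2, 165.1), (0.57, 284.3, 238.4)]
catch_left_seat []
jar_1 [(0.67, 282.1, 210.0), (0.57, 384.1, 259.3)]
top 425.118960138347 425.118960138347 247.9347340675258 193.54928839520005 [[-0.01653235 -0.9996413  -0.02107038]
 [-0.99311541  0.01886128 -0.11561158]
 [ 0.11596753  0.01901399 -0.99307099]] [ 21.40098379 432.818607   985.96733585]
rack [(0.62, 229.4, 182.3), (0.57, 221.8, 168.0)]
stop_left_top [(0.82, 125.6, 185.7)]
stop_left_foot [(0.73, 122.5, 185.6)]
catch_left_seat [(0.7, 259.0, 168.1), (0.58, 175.5, 208.8)]
jar_1 [(0.81, 379.2, 188.4), (0.78, 184.4, 176.3), (0.64, 257.4, 169.2), (0.55, 224.6, 170.9)]
0.6
```

```bash
python3 - <<'E'
import cv2
for n in ("scene","top"):
    i=cv2.imread(f"pics/{n}0.png"); cv2.imwrite(f"pics/{n}0b.png",cv2.resize(i,(800,600),interpolation=cv2.INTER_CUBIC))
E
```

```text
(no output)
```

View pics/scene0b.png

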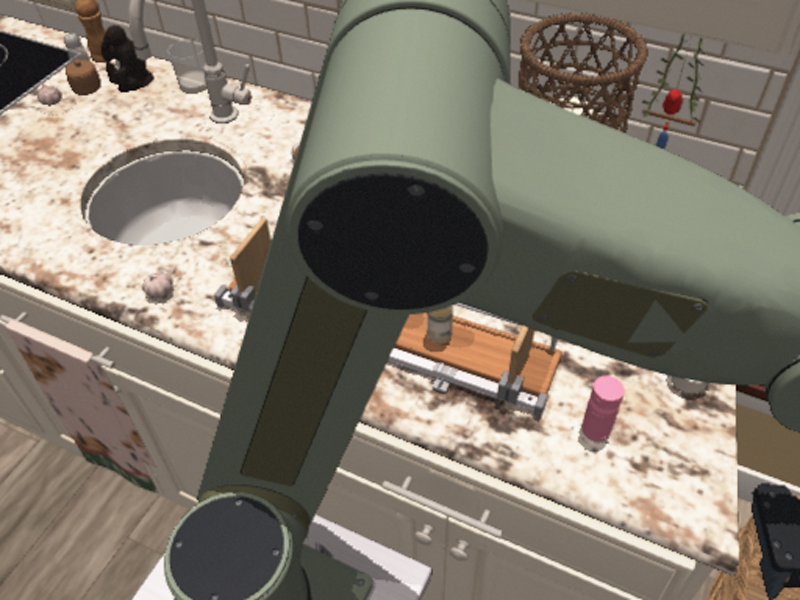

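View pics/top0b.png

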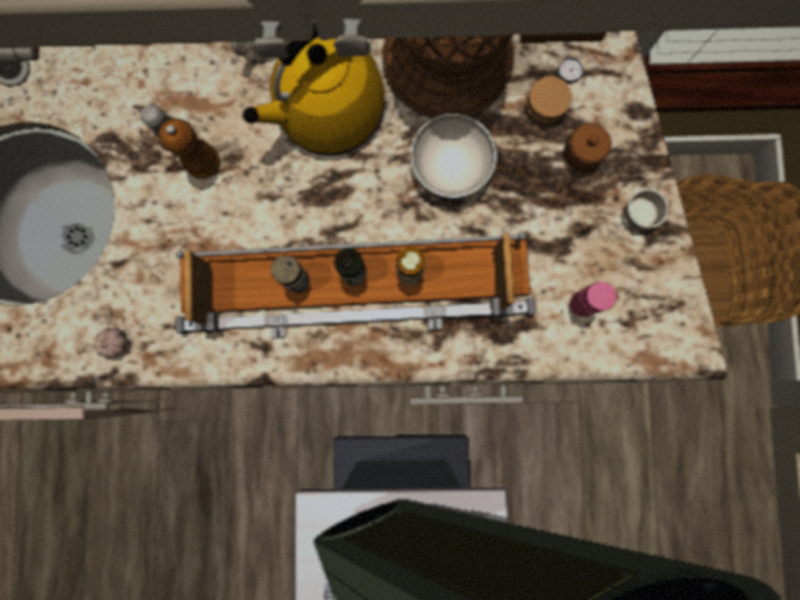

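The top view shows the rack from (180,250) to (535,325), with the stops at columns ~195 and ~508 and the catches at ~(280,325) and ~(435,320). The pink decoy is at (595,298), outside the right stop. I'll zoom in next.

```bash
python3 - <<'E'
import cv2
i=cv2.imread("pics/top0.png")
a=cv2.resize(i[150:220,105:235],None,fx=6,fy=6,interpolation=cv2.INTER_CUBIC); cv2.imwrite("pics/zl.png",a)
a=cv2.resize(i[145:215,260:390],None,fx=6,fy=6,interpolation=cv2.INTER_CUBIC); cv2.imwrite("pics/zr.png",a)
E
```

```text
(no output)
```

View pics/zl.png

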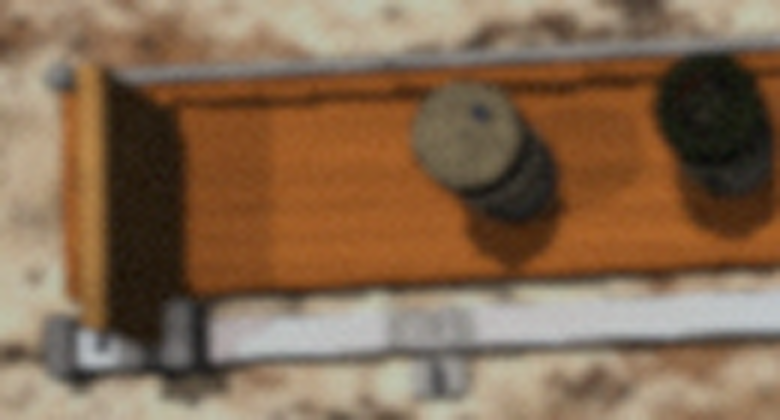

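View pics/zr.png

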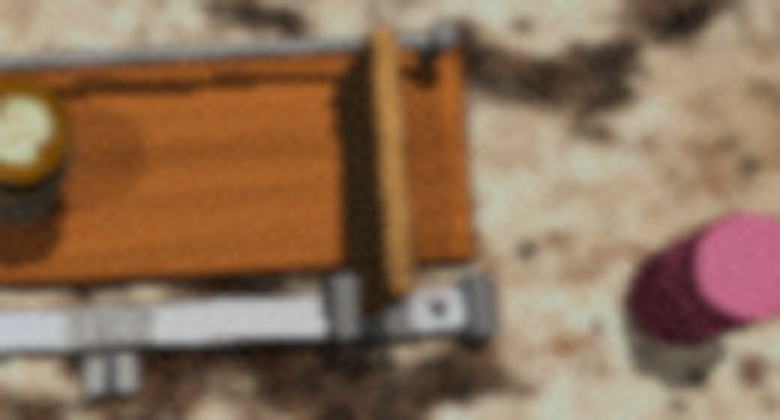

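The marks show as dark lines on the catch feet, at full-picture pixels of about (178.3,212.5) and (278.7,207.5). The plate top edges are also clear.

```bash
cat > h.py <<'E'
import numpy as np
def proj(p,X):
    c=p["R"]@np.array(X,float)+p["t"]; return np.array([p["fx"]*c[0]/c[2]+p["cx"],p["fy"]*c[1]/c[2]+p["cy"]])
def back(p,uv,z):
    R=np.array(p["R"]);o=-R.T@p["t"]; d=R.T@np.array([(uv[0]-p["cx"])/p["fx"],(uv[1]-p["cy"])/p["fy"],1]); return o+d*(z-o[2])/d[2]
E
python3 - <<'E'
from station import *
from h import *
np.set_printoptions(precision=1,suppress=True)
p=capture("top")
zl=lambda u,v:(105+(u+.5)/6-.5,150+(v+.5)/6-.5); zr=lambda u,v:(260+(u+.5)/6-.5,145+(v+.5)/6-.5)
P={}
for k,uv,z in [("Lback",zl(90,68),126),("Lfront",zl(95,325),126),("Rback",zr(383,30),126),("Rfront",zr(402,290),126),
 ("markL",zl(440,375),10),("markR",zr(112,375),10),("brdLback",zl(65,92),18),("brdRfront",zr(470,262),18),("brdRback",zr(463,50),18),
 ("railL",zl(60,350),22),("railR",zr(480,305),22),("clipL",zl(432,328),24),("clipR",zr(112,325),24)]:
    P[k]=back(p,uv,z); print(k,P[k])
e=P["clipL"]-P["clipR"]; print("yaw from clips",np.degrees(np.arctan2(-e[0],e[1])))
e=(P["Lback"]+P["Lfront"]-P["Rback"]-P["Rfront"])/2; print("yaw stops",np.degrees(np.arctan2(-e[0],e[1])),np.linalg.norm(e))
for s in "LR":
    d=P[s+"back"]-P[s+"front"];print(s,np.linalg.norm(d),np.degrees(np.arctan2(d[1],d[0])),(P[s+"back"]+P[s+"front"])/2)
E
```

```text
Lback [498.1 289.6 126. ]
Lfront [404.5 286.1 126. ]
Rback [ 513.8 -152.7  126. ]
Rfront [ 419.5 -156.   126. ]
markL [393.1 183.6  10. ]
markR [400.8 -58.3  10. ]
brdLback [510.2 334.9  18. ]
brdRfront [ 442.6 -201.3   18. ]
brdRback [ 528.6 -202.    18. ]
railL [405.  333.5  22. ]
railR [ 424.9 -203.8   22. ]
clipL [410.8 184.2  24. ]
clipR [419.5 -58.1  24. ]
yaw from clips 2.042916957296105
yaw stops 1.9912015758814987 442.45324499422287
L 93.62546288165365 2.1672907926411495 [451.3 287.9 126. ]
R 94.30718350964884 1.971238854756204 [ 466.7 -154.3  126. ]
```

```bash
cat >> h.py <<'E'
a=np.radians(2.03); ex=np.array([np.cos(a),np.sin(a),0]); ey=np.array([-np.sin(a),np.cos(a),0]); O=np.array([457,66.4,0])
def W(x,y,z): return O+x*ex+y*ey+np.array([0,0,z])
def S(P): return float((np.array(P)-O)@ex),float((np.array(P)-O)@ey),float(P[2])
R1=np.column_stack([[0,0,-1],ex,np.cross([0,0,-1],ex)]); R2=np.column_stack([[0,0,-1],-ex,np.cross([0,0,-1],-ex)])
E
python3 - <<'E'
from station import *
from h import *
np.set_printoptions(precision=1,suppress=True)
p=capture("top")
for n,uv in (("jar1",(105+470/6,150+137/6)),("jar3",(260+20/6,145+130/6)),("pink",(260+745/6,145+265/6))):print(n,S(back(p,uv,123)))
print(telemetry.current_tcp_rot())
for R in (R1,R2):
  for y in (-262,-100,100,262):
    for z in (60,200): q=ik(W(-15,y,z),R); print(y,z,None if q is None else np.array(q))
E
```

```text
jar1 (15.559654070084353, 84.1802955372407, 123.0)
jar3 (19.431215058834756, -89.56027101262808, 123.0)
pink (-43.60372724358547, -344.3306496328958, 123.0)
[[ 0.   0.4 -0.9]
 [-0.  -0.9 -0.4]
 [-1.   0.   0. ]]
-262 60 [-24.8  20.  112.7  -0.   47.4 -26.8]
-262 200 [-24.8  11.4 101.4  -0.   67.2 -26.8]
-100 60 [ -5.8  16.6 118.3  -0.   45.2  -7.9]
-100 200 [ -5.8   7.3 106.5  -0.   66.2  -7.9]
100 60 [ 19.3  18.2 115.6  -0.   46.2  17.3]
100 200 [ 19.3   9.3 104.1  -0.   66.6  17.3]
262 60 [ 35.9  23.8 106.   -0.   50.2  33.9]
262 200 [35.9 16.  95.1 -0.  68.9 33.9]
-262 60 None
-262 200 None
-100 60 None
-100 200 None
100 60 None
100 200 None
262 60 [  35.9   23.8  106.    -0.    50.2 -146.1]
262 200 [  35.9   16.    95.1   -0.    68.9 -146.1]
```

```bash
cat > push.py <<'E'
from station import *
from h import *
import sys,cv2
np.set_printoptions(precision=2,suppress=True)
def st(m): print(m,"t",round(telemetry.current_t(),2),"TCP",np.round(S(telemetry.current_eef_pos()),2),"F",np.array(telemetry.current_force()),flush=True)
E
python3 - <<'E'
from push import *
fingers.grip(0,20)
bot.movep(W(-15,-258,200),R1); st("above")
bot.move_l(W(-15,-258,60),speed=120); st("down")
print(bot.move_l(W(-15,-155,60),speed=40,stop_force=5)); st("pre")
p=capture("top"); cv2.imwrite("pics/r1.png",cv2.resize(p["color"][100:250,80:400,::-1],None,fx=2.5,fy=2.5,interpolation=cv2.INTER_CUBIC))
E
```

```text
above t 3.61 TCP [ -15.09 -258.81  200.07] F [-0.52  0.41  0.13]
down t 4.92 TCP [ -14.49 -258.3    60.61] F [0.24 0.35 0.16]
False
pre t 7.65 TCP [ -14.9  -155.27   60.04] F [-0.1  -2.96  0.4 ]
```

View pics/r1.png

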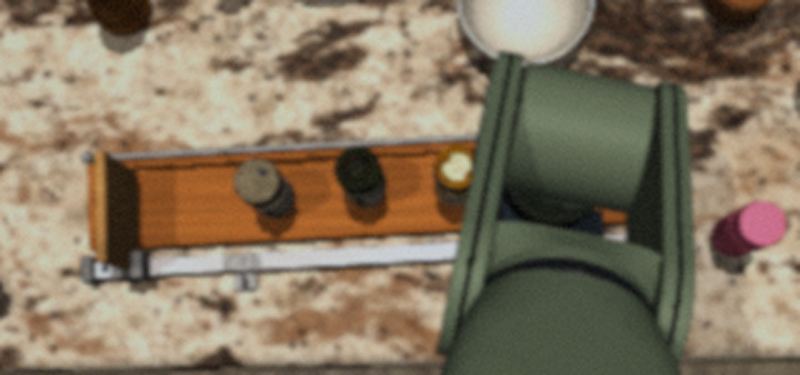

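The left side is untouched, and the arm hides the right stop. At about 3 N the ball is reaching the rib, as predicted (plate at about -134, seat at about -123).

```bash
python3 - <<'E'
from push import *
for y in (-152,-149,-147,-145.5,-144,-143,-142,-141,-140,-139,-138):
    r=bot.move_l(W(-15,y,60),speed=8,stop_force=8); st((y,r))
    f=telemetry.current_force()[1]
    if r or (y>-147 and f<-9.5): break
E
```

```text
(-152, False) t 8.22 TCP [ -14.9  -152.07   60.04] F [-0.31 -4.37 -0.85]
(-149, False) t 8.75 TCP [ -15.48 -148.31   59.89] F [ 0.19 -0.31  0.56]
(-147, False) t 9.15 TCP [ -15.08 -146.72   59.94] F [-0.79  0.03 -0.04]
(-145.5, False) t 9.48 TCP [ -15.   -145.47   59.99] F [ 0.4  -1.01 -0.07]
(-144, False) t 9.82 TCP [ -14.97 -144.18   60.02] F [-0.45 -2.42  0.26]
(-143, False) t 10.09 TCP [ -14.95 -143.75   60.04] F [ 0.86 -5.98 -1.85]
(-142, False) t 10.37 TCP [ -14.92 -143.26   60.08] F [-1.03 -7.62  0.06]
(-141, False) t 10.64 TCP [ -14.9  -142.95   60.11] F [ -0.39 -10.93   0.06]
```

The force dipped near -149, then climbed to 11 N against a firm block at about -143. That puts the plate at about -122.5, and the predicted seat is -123. I'll back off and do the left stop.

```bash
python3 - <<'E'
from push import *
bot.move_l(W(-15,-165,60),speed=60); st("back")
bot.move_l(W(-15,-165,230),speed=180)
bot.movep(W(-15,258,230),R1); st("aboveL")
p=capture("top"); cv2.imwrite("pics/r2.png",cv2.resize(p["color"][130:230,230:390,::-1],None,fx=5,fy=5,interpolation=cv2.INTER_CUBIC))
E
```

```text
back t 11.19 TCP [ -15.09 -165.09   59.96] F [0.13 0.05 0.31]
aboveL t 13.84 TCP [-14.63 257.09 229.92] F [0.3  0.59 0.07]
```

View pics/r2.png

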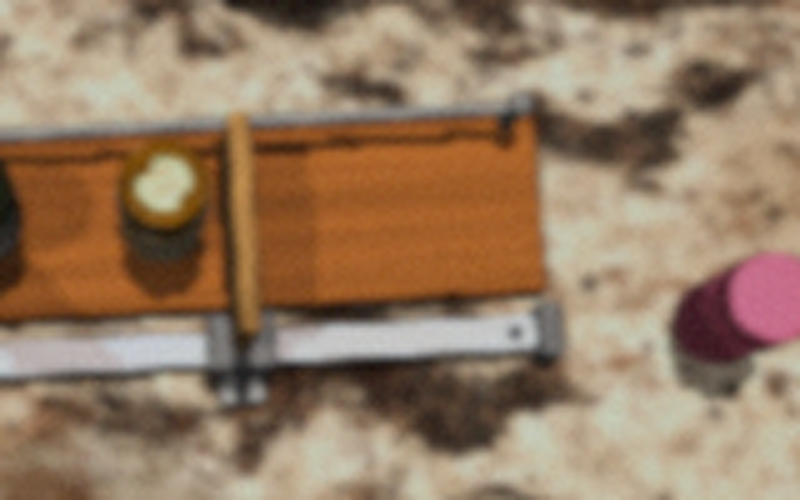

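The right stop's carriage sits on the catch with the marks in line at about (242,375). Jar 3 still stands at (165,190). Next is the left stop.

```bash
python3 - <<'E'
from push import *
bot.move_l(W(-15,258,60),speed=150); st("down")
print(bot.move_l(W(-15,153,60),speed=40,stop_force=5)); st("pre")
dip=False;hi=0
for y in (151,149,147,146,145,144,143,142,141,140,139,138,137,136,135,134):
    r=bot.move_l(W(-15,y,60),speed=8,stop_force=8); st((y,r))
    f=telemetry.current_force()[1]; hi=max(hi,f)
    if hi>3.5 and f<1: dip=True
    if r or f>11 or (dip and f>9.5): break
print(dip)
E
```

```text
down t 15.18 TCP [-14.39 258.32  60.79] F [-0.55  0.37  0.44]
False
pre t 17.95 TCP [-15.04 153.09  59.99] F [-1.17  1.72 -0.75]
(151, False) t 18.35 TCP [-15.03 151.78  60.03] F [-1.63  5.59 -1.12]
(149, False) t 18.75 TCP [-15.03 149.29  60.  ] F [-1.67  4.07 -1.33]
(147, False) t 19.15 TCP [-15.05 146.54  59.98] F [-1.71  1.01 -0.16]
(146, False) t 19.43 TCP [-14.7  145.58  60.07] F [-0.46  0.03 -0.92]
(145, False) t 19.7 TCP [-14.81 144.75  60.07] F [-0.35 -0.86 -0.36]
(144, False) t 19.98 TCP [-14.91 143.9   60.02] F [-0.07  0.23  0.8 ]
(143, False) t 20.25 TCP [-14.91 143.06  60.04] F [ 0.21  0.33 -0.4 ]
(142, False) t 20.52 TCP [-14.91 141.96  60.02] F [0.52 1.24 0.11]
(141, False) t 20.8 TCP [-14.92 141.33  60.04] F [0.94 4.01 0.35]
(140, False) t 21.07 TCP [-14.86 140.95  60.1 ] F [-0.8   6.58 -0.45]
(139, False) t 21.35 TCP [-14.84 140.67  60.12] F [-1.53  7.99 -0.61]
(138, False) t 21.62 TCP [-14.82 140.42  60.18] F [-1.89 11.89 -1.36]
True
```

The same pattern: rib, dip, then a firm block at about 12 N. I'll retract and check.

```bash
python3 - <<'E'
from push import *
bot.move_l(W(-15,165,60),speed=60)
bot.move_l(W(-15,165,230),speed=180)
bot.movep(W(-15,-330,250),R1); st("away")
p=capture("top")
for n,u,v in (("l",130,150),): cv2.imwrite(f"pics/f{n}.png",cv2.resize(p["color"][v:v+80,u:u+190,::-1],None,fx=4.2,fy=4.2,interpolation=cv2.INTER_CUBIC))
s=capture("scene"); cv2.imwrite("pics/fs.png",s["color"][:,:,::-1])
E
```

```text
away t 25.12 TCP [ -14.64 -329.17  249.92] F [-0.56 -0.61 -0.47]
```

View pics/fl.png

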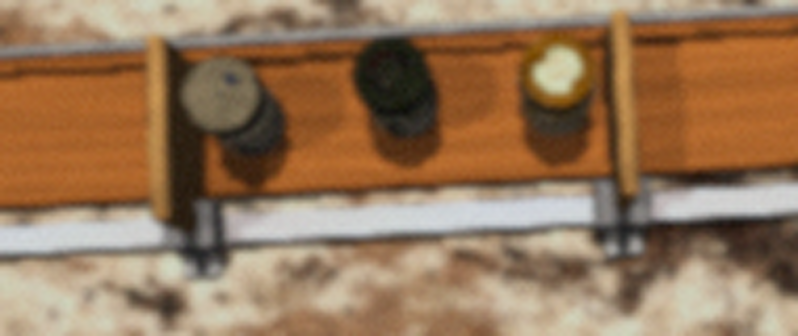

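View pics/fs.png

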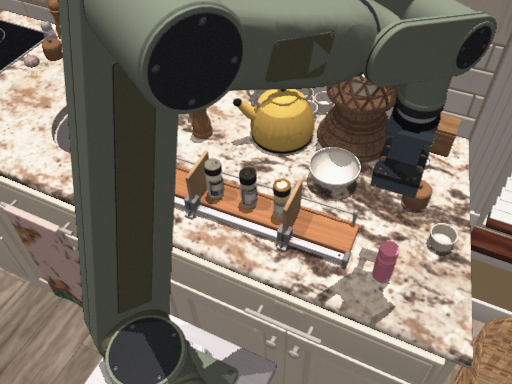

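```bash
python3 - <<'E'
from push import *
p=capture("top")
f=lambda u,v:(130+(u+.5)/4.2-.5,150+(v+.5)/4.2-.5)
for n,u,v,z in (("L",160,127,126),("R",624,103,126),("markL",205,261,10),("markR",625,243,10),("jar1",222,96,123),("jar3",556,72,123)): print(n,np.round(S(back(p,f(u,v),z)),1))
E
```

```text
L [  1.6 118.  126. ]
R [   0.8 -120.4  126. ]
markL [-59.  118.1  10. ]
markR [ -61.5 -123.    10. ]
jar1 [ 16.4  86.  123. ]
jar3 [ 19.4 -86.7 123. ]
```

The plates line up with their marks to within 0.1 mm on the left and 2.6 mm on the right. I'll check the jars and the right stop more precisely by registering the pictures.

```bash
python3 - <<'E'
from push import *
p=capture("top"); g1=p["color"]; g0=cv2.imread("pics/top0.png")[:,:,::-1]
up=lambda i:cv2.resize(np.ascontiguousarray(i),None,fx=6,fy=6,interpolation=cv2.INTER_CUBIC)
for n,(u,v) in dict(jar1=(183,173),jar2=(223,169),jar3=(263,168),pink=(384,189)).items():
    t=up(g0[v-8:v+9,u-9:u+10]); w=up(g1[v-14:v+15,u-15:u+16]); m=cv2.matchTemplate(w,t,cv2.TM_CCOEFF_NORMED); _,mx,_,l=cv2.minMaxLoc(m); print(n,mx,"shift px",l[0]/6-6,l[1]/6-6)
cv2.imwrite("pics/fr.png",up(g1[150:220,225:330,::-1]))
cv2.imwrite("pics/fll.png",up(g1[150:220,130:235,::-1]))
E
```

```text
jar1 0.8158103823661804 shift px 0.5 -0.16666666666666696
jar2 0.9852617383003235 shift px 0.0 0.0
jar3 0.9977575540542603 shift px 0.0 0.0
pink 0.43418312072753906 shift px -5.0 1.5
```

View pics/fr.png

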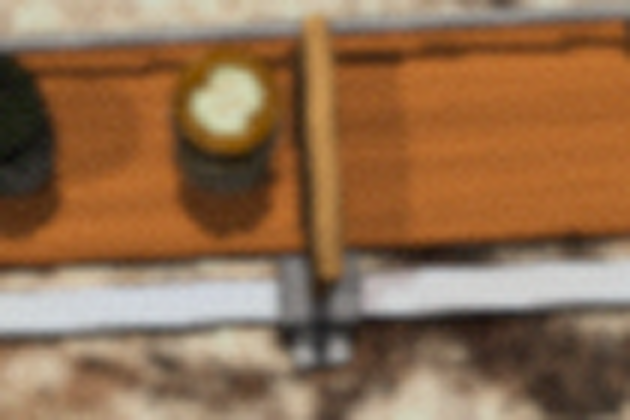

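View pics/fll.png

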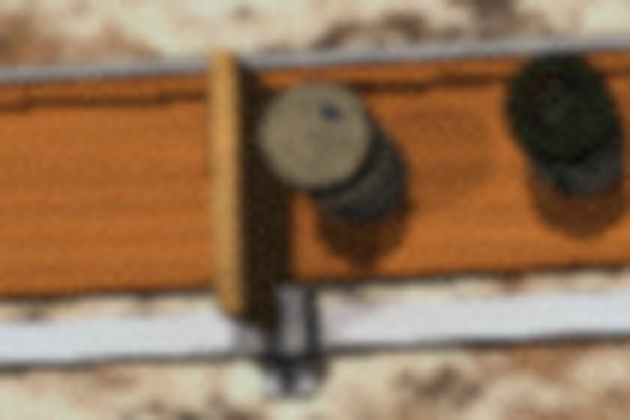

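The marks are in line on both catches, at (322,345) right and (292,370) left. The jars haven't moved; jar 1's weaker match comes from the plate and its shadow now next to it. The pink decoy's poor match is because the hand is above it, and the scene view shows it standing.

```bash
python3 -c "
from station import *
print(telemetry.current_t()); print(job.sign_off())"
```

```text
25.3167
the job is handed in; nothing more can be done
None
```

I pushed both end stops inward, the right one first, and left each seated in its catch. I handed the job in at 25.3 s of the 54 s allowed.

- **Seating:** On each stop the force rose over the low rib and dipped. It then climbed against a firm block, where I stopped at about 11 N (right) and 12 N (left). The marks are in line on both catches in the last pictures.
- **Position check:** The left plate reads within 0.1 mm of its mark. My rough pixel reading put the right plate 2.6 mm past its mark. The zoomed picture and the force trace both show it seated, and its force never read anywhere near the 20 N needed to force it past.
- **Jars:** Jars 2 and 3 showed no shift between the first and last pictures. Jar 1 matched less well, about half a pixel (roughly 1 mm) off. I put that down to the plate and its shadow now beside it, and it is standing.
- **Pink decoy:** The last picture match failed because the hand was above it, but the scene camera shows it still standing.

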